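# Make the balance safe to carry

### The job

Get the grey precision balance ready to be carried: slide its orange transport-lock grip toward the green dot, through its click and fully home against its end stop, so that the green pointer on the white dial has turned over and stays over; then shut the lid until it snaps down flush. Press firmly but feel for the stop and do not force the lock or the lid, and leave the brass weights and the tweezers beside it where they are.

Things in the scene. Friction and masses are not known exactly. Their poses are not given: they have to be found in the camera images.
- balance: grey balance base, fixed, 170 (x) x 176 (y) x 34 mm high. Origin on the bench below the deck; x points to its back (hinge), y to its left, z up. Deck at z = 34 mm, x -90..80 mm. Steel pan, 56 mm diameter, 6 mm above the deck at x = -36 mm, y = 0. The lock slot runs along y at x = 12 mm, y -55..55 mm, green dot at its +y end, red dot at -y
- lock: orange lock grip, block 13 x 13 mm, top 24.5 mm above the deck, foot 17 x 26 x 3.5 mm. Origin mid-grip at deck height; axes as the balance. Slides along +y only (2 N), found 20 to 45 mm short of its stop, which lies 8 to 32 mm left of the balance's middle, differs from unit to unit and must be felt. 8 mm before it a detent rises (up to 9 N), snapping over 3.5 mm before it
- telltale (a joint): green pointer, 20 mm long, on the white dial at the left of the deck (rad): 0 = unlocked (along the slot); it moves only over the lock's last 6 mm and stands at about 1.15 when the grip is held home. The stop gives a little (1 mm per 12 N), so the pointer runs on by 0.2 for each 12 N of push: past 1.6 (about 28 N) the lock is being forced. It cannot be turned by hand.
- lid (a joint): opening angle of the lid (rad): 0 = shut flush, limit 1.25. Found open at 1.05 to 1.2, leaning over the lock grip; stays where left (friction, 1 N at the edge). White shell with a grey panel, 168 mm from hinge to front, 176 wide, 31 deep. A catch resists from 8 mm above shut at the front edge (about 6 N), snapping over 3.5 mm above shut
- lid_edge (a point): middle of the lid's outer front edge (168 mm from the hinge line along the lid, 31 mm out from the lid's rim plane). With the lid shut it lies over the front of the deck 67 mm above the bench.
- lid_hinge (a point): middle of the lid's hinge line, at the back of the balance, 36 mm above the bench; the line runs along the balance's y.
- weight_100: brass weight with a knob, 26 mm diameter, 30 mm high, loose on the bench to the left of the balance; origin at the middle of its underside
- weight_50: smaller brass weight with a knob, 21 mm diameter, 25 mm high, loose on the bench to the left of the balance; origin at the middle of its underside
- tweezers: steel tweezers, 126 mm long, 10 mm high, lying loose on the bench at the left; origin at the middle of the underside

How it is judged:
On the way:
1. the transport lock is home against its stop, the pointer over, while the lid is still open (value of joint telltale above 1 rad and value of joint lid above 0.5 rad), for 0.3 s.
At the end, for the whole second after the job is handed in: the pointer stands beyond 1.0 rad (lock within 1 mm of its stop, held by its detent) and the lid is shut past its catch (below 0.012 rad, 2 mm at the front edge) and at rest (value of joint telltale above 1 rad and value of joint lid below 0.012 rad and velocity of joint lid below 0.05 rad/s); the robot touches nothing.
It fails at once if the grip is forced against its stop (more than about 28 N: the pointer is driven beyond 1.6 rad) (value of joint telltale above 1.6 rad).
It fails at once if the balance or its lid is forced (more than 45 N) (contact force between the fingers and balance above 45 N).
It fails at once if a weight or the tweezers has been shifted by more than 15 mm (distance of any of weight_100, weight_50, tweezers from where it was at the start of the episode above 0.015 m).
It also fails if it takes over 61 s, if anything falls off the work surface, if the arm or the gripper's body presses on something with over 40 N, if the wrist force passes 120 N, or if a joint passes its speed limit or range.

### The arm

A 6-joint arm with a two-finger parallel gripper is mounted at the origin on a cart in front of the work surface, level with it; the furniture and walls round the work are solid. World frame = base frame: x ahead of the robot, y to its left, z up, the work surface at z = 0. Lengths are in m, angles in rad, forces in N, time in s.
With the tool pointing down it reaches from about 0.4 to 0.825 m from the base axis. Payload 7 kg.
Tool frame: the origin (TCP) lies at the very end of the fingers, on their centre line; the grasp point (between the pads) lies 19 mm behind it (arm.grasp_offset is the distance from the TCP to the grasp point, in m); z points along the fingers, y is the line along which they close (so a half turn about z gives the same grasp; the last joint's range is limited). The gripper opens to 88 mm and grips with 3 to 60 N. Pads are 19 mm wide; open, the fingers measure 130 mm over their backs; the gripper's body (78 mm by 193 mm) begins 47 mm behind the grasp point.
Start: joints at [1.432, 0.359, 0.012, 0, -1.224, -0.288], TCP at [0.279, 0.614, 0.227] pointing down, gripper open.
Joint ranges: [-3.07, 3.07], [-1.43, 2.12], [-1.02, 1.25], [-3.03, 1.67], [-3.05, -0], [-3.03, 3.03]. Speed limits (rad/s): [2.39, 2.39, 3.01, 3.14, 3.14, 3.14].

### API

Orientations are given as [roll, pitch, yaw] about the fixed x, y, z axes, in that order (R = Rz(yaw) Ry(pitch) Rx(roll)).
In Python, from station import get_state, cams, arm, nets gives the robot as it stands.
- The arm moves only by the shell command python3 -m creep 'ROWS' [FORCE]. ROWS is a JSON object of lists of equal length, an entry for each row: "translation": the shift along the world's x, y, z in mm, a list of three; "spin": the turn about the world's z in rad; "gripper": the opening, from 0 (shut) to 1 (fully open). In form: {"translation": [[dx, dy, dz], ...], "spin": [spin, ...], "gripper": [gripper, ...]}. A call has 1 to 8 rows; each row shifts and turns the commanded pose from where the row before left it; what a row does not reach is not made up. A row lasts 1/10 s, in which the tool goes at most 50 mm and 8.59 degrees, less where a joint would pass 70% of its speed; a pose out of reach is approached as far as the arm can. A call is refused whole if a number of a shift passes 50 or a number of a turn 0.15, either way. A call with a gripper value outside its range is refused whole. The fingers move at their own pace and stop on an object; FORCE is the grip in N (left out, the last holds). Time passes only in rows, so rows that do not move let the fingers close. It gives the time, the measured TCP pose, the force, the opening and the grip force at its end, in the units of the state.
- get_state(): the state, without advancing time (a new reading comes with each control period).
- cams.grab_frame(name): name is "scene" or "top" or "wrist"; returns a dict with "img" (480x640x3 uint8, red, green, blue), "mtx" (3x3 intrinsics, pixels), "R" (3x3) and "t" (3): a world point X has camera coordinates R X + t. Camera axes: x right, y down, z forward; pixel columns grow to the right and rows downward; lengths in m; the calibration is good to about 2 mm. The wrist camera is an equidistant fisheye: a pixel r from the principal point sees the ray r / f radians off the axis. A picture is of the moment at which its call begins. There is no depth.
- arm.job_done(): hands the job in; it is judged then, once.
Trained networks look in the newest picture that a camera, given by its name, has taken for a name from the list of things; names that differ only in an ending like _2 or _b are one class to them, and where a whole thing is asked for, a point or a joint stands for the part that bears it (a point fixed in the world has none). Each returns a list of dicts, best first, with "confidence" (0 to 1); they miss things now and then, are a little off and sometimes report something else, mostly with a low value. They report only what shows in the picture. A call takes as long as a camera call.
- nets.search_frame(camera, label): "centre" ([x, y, z] in m, in world coordinates, good to about 4 mm: the middle of the surface that is visible of it).
- nets.pinpoint(camera, label): "centre" ([x, y, z] in m, in world coordinates, good to about 4 mm: a listed point, or the origin of a listed thing).
The state is a dict: "t": time; "q": joint angles; "qd": joint speeds; "joint_efforts": joint torques, N m; "eef_pos": TCP position; "ee_rot": TCP orientation; "force": force on the tool from outside, world axes, zero at the start; "moment": the same for the moment, N m; "width": finger opening in m; "gripper_force": force on a finger pad.
Only numpy, scipy, OpenCV 4.12 (cv2) and the standard library are available. Lean on these libraries where they do the work, as an engineer would, in place of code of your own. Each camera call takes 0.05 s, during which the arm holds its last target. There are 200 camera calls.

## Working session

There is one attempt and no reset: what is moved stays moved. The work goes in short steps, Python scripts to look and compute and a shell command to move; the robot and the scene stay as the last step left them, time stands still between calls to the robot, and variables do not carry over. Pictures are saved under pics/ and viewed, at most 10 in all, crops included, and the job is handed in when it is done.

```bash
mkdir -p pics
python3 - <<'E'
from station import get_state, cams, arm, nets
import cv2,numpy as np
s=get_state();print(s['t'],s['eef_pos'],s['ee_rot'],s['force'],s['width'])
for c in ("scene","top"):
    f=cams.grab_frame(c);cv2.imwrite(f"pics/{c}0.png",f["img"][:,:,::-1])
    for l in ("balance","lock","lid_edge","lid_hinge","weight_100","weight_50","tweezers"):
        try:
            r=nets.pinpoint(c,l);print(c,l,[(np.round(d["centre"],4).tolist(),round(d["confidence"],2)) for d in r[:2]])
        except Exception as e: print(c,l,e)
E
```

```text
0.0 [0.27925203 0.61397942 0.22559076] [ 3.13988192e+00 -1.87815432e-04 -4.26900787e-01] [0.44278322 1.48252524 0.84906499] 0.08760230843324314
scene balance [([0.4937, 0.1847, -0.0048], 0.67)]
scene lock [([0.5123, 0.1542, 0.0356], 0.46)]
scene lid_edge [([0.5395, 0.1904, 0.2053], 0.97)]
scene lid_hinge [([0.5739, 0.1998, 0.0304], 0.72)]
scene weight_100 [([0.4153, 0.3275, 0.0009], 0.54), ([0.5146, 0.3207, -0.0025], 0.44)]
scene weight_50 [([0.4153, 0.3275, 0.0009], 0.54), ([0.5146, 0.3207, -0.0025], 0.44)]
scene tweezers [([0.3969, 0.359, 0.0026], 0.62)]
top balance [([0.4953, 0.1821, -0.0015], 0.71)]
top lock [([0.5179, 0.1546, 0.0372], 0.5)]
top lid_edge [([0.5353, 0.1917, 0.2045], 0.58)]
top lid_hinge [([0.5714, 0.1977, 0.0322], 0.82), ([0.5375, 0.1918, 0.2055], 0.22)]
top weight_100 [([0.4092, 0.3336, 0.0007], 0.54), ([0.5127, 0.3192, 0.0023], 0.54)]
top weight_50 [([0.4092, 0.3336, 0.0007], 0.54), ([0.5127, 0.3192, 0.0023], 0.54)]
top tweezers [([0.5178, 0.1568, 0.0364], 0.53)]
```

View pics/scene0.png

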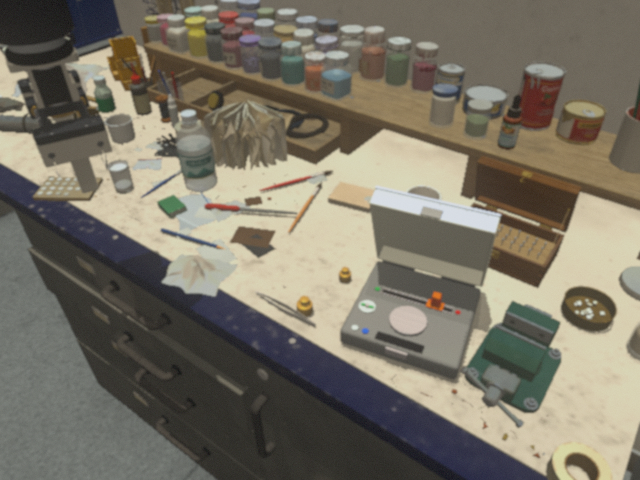

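View pics/top0.png

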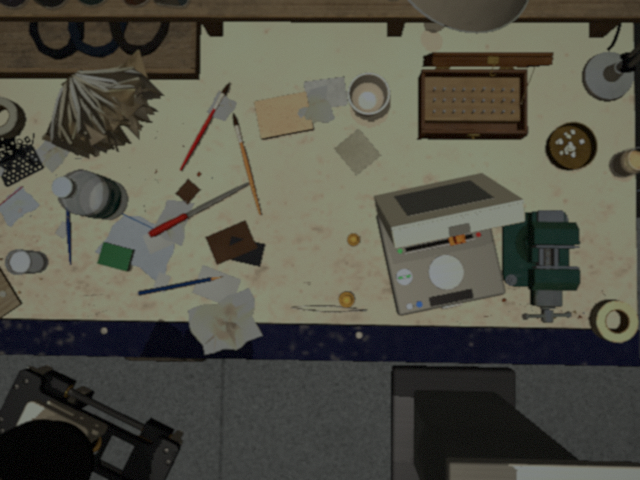

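The balance sits at about yaw 0.19 with the lid steep over the grip. The orange grip is at scene (436,300) and top (458,239), the green dot at scene (378,290), the red dot at scene (458,312), and the weights at scene (305,305) and (345,273). Next I'll refine the pose and check the gripper body height against the lid.

```bash
cat > h.py <<'E'
import cv2,numpy as np
from station import get_state, cams, arm, nets
def proj(f,X):
    p=f["R"]@np.asarray(X,float)+f["t"]; u=f["mtx"]@p; return u[:2]/u[2]
def ray(f,uv):
    d=f["R"].T@np.linalg.solve(f["mtx"],[*uv,1.]); return -f["R"].T@f["t"],d
def at_z(f,uv,z):
    o,d=ray(f,uv); return o+d*(z-o[2])/d[2]
E
python3 - <<'E'
from h import *
fs=cams.grab_frame("scene");ft=cams.grab_frame("top");s=get_state()
for n,f in(("scene",fs),("top",ft)):
    print(n,"cam at",np.round(-f["R"].T@f["t"],3))
    hsv=cv2.cvtColor(f["img"],cv2.COLOR_RGB2HSV)
    roi=(slice(270,330),slice(350,480)) if n=="scene" else (slice(220,320),slice(380,500))
    for c,lo,hi,z in(("orange",(5,150,120),(18,255,255),.0585),("green",(45,100,50),(85,255,255),.034),("red",(170,120,80),(180,255,255),.034),("red0",(0,120,80),(4,255,255),.034)):
        m=cv2.inRange(hsv,np.array(lo),np.array(hi))[roi]
        k,_,st,ce=cv2.connectedComponentsWithStats(m)
        for i in range(1,k):
            if st[i,4]>2:
                uv=ce[i]+[roi[1].start,roi[0].start]; print(c,st[i].tolist(),np.round(uv,1),np.round(at_z(f,uv,z),4))
p=s["eef_pos"]
for h in (0,.066,.1,.15,.2,.25,.3): print(h,np.round(proj(fs,p+[0,0,h])))
y=np.array([np.sin(s["ee_rot"][2]),-np.cos(s["ee_rot"][2]),0])
for sgn in(1,-1):print("fing",np.round(proj(fs,p+sgn*.055*y)),"body",np.round(proj(fs,p+sgn*.0965*y+[0,0,.066])))
a=cv2.resize(fs["img"][0:210,0:150],None,fx=2.8,fy=2.8,interpolation=cv2.INTER_CUBIC)
b=cv2.resize(fs["img"][180:380,330:520],None,fx=2.9,fy=2.9,interpolation=cv2.INTER_CUBIC)
b=b[:588];o=np.zeros((588,800,3),np.uint8);a=a[:,:330];o[:a.shape[0],:a.shape[1]]=a;b=cv2.resize(b,(470,int(b.shape[0]*470/b.shape[1])));o[:b.shape[0],330:]=b
cv2.imwrite("pics/crop1.png",o[:,:,::-1])
E
```

```text
scene cam at [-0.031 -0.038  0.621]
orange [76, 22, 18, 19, 166] [435.3 301. ] [0.5001 0.1501 0.0585]
green [26, 18, 3, 2, 6] [377.  288.5] [0.494  0.2459 0.034 ]
red0 [106, 40, 4, 4, 13] [457.5 311.8] [0.5223 0.1208 0.034 ]
top cam at [0.471 0.347 0.931]
orange [76, 15, 9, 8, 47] [459.8 238.6] [0.5121 0.1555 0.0585]
orange [69, 18, 5, 7, 21] [451.  241.2] [0.5079 0.169  0.0585]
green [18, 29, 4, 4, 12] [399.5 250.5] [0.493  0.2463 0.034 ]
green [20, 57, 2, 2, 3] [400.3 277.3] [0.45   0.2447 0.034 ]
red0 [96, 13, 5, 4, 17] [478.1 234.4] [0.5204 0.1209 0.034 ]
0 [ 82. 171.]
0.066 [ 67. 129.]
0.1 [ 59. 105.]
0.15 [45. 66.]
0.2 [30. 24.]
0.25 [ 13. -23.]
0.3 [ -6. -76.]
fing [ 90. 190.] body [ 80. 161.]
fing [ 75. 154.] body [ 56. 101.]
```

View pics/crop1.png

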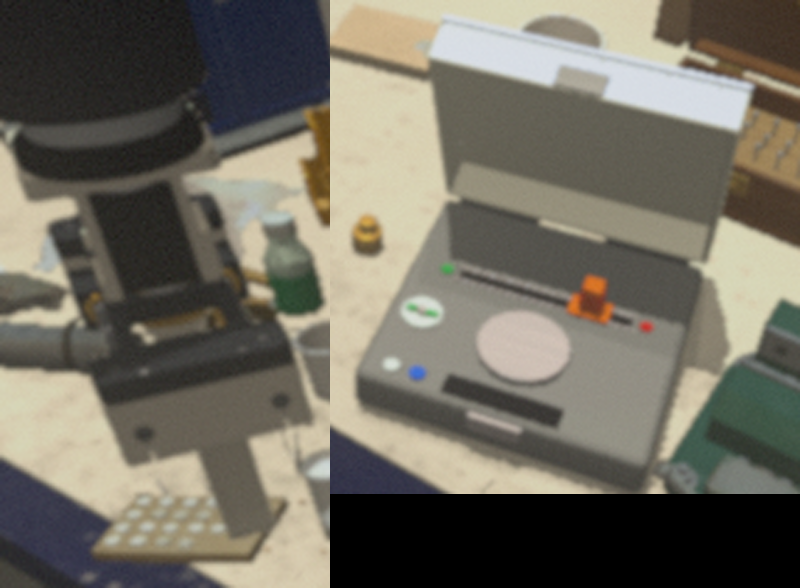

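The crop shows the grip on its foot near the red end, about y = -30 mm. The lid is hollow, and the wide gripper body spans only about 66 to 110 mm above the TCP. So I can come in from the front with the jaw line along the balance's x, and push with the front finger from the red side. First I'll check the vise on the right for clearance.

Run:
```python
from h import *
fs=cams.grab_frame("scene");ft=cams.grab_frame("top");fw=cams.grab_frame("wrist");s=get_state()
def tri(a,b):
    o1,d1=ray(fs,a);o2,d2=ray(ft,b)
    k=np.linalg.lstsq(np.c_[d1,-d2],o2-o1,rcond=None)[0]
    p,q=o1+k[0]*d1,o2+k[1]*d2; return np.round((p+q)/2,3),np.round(np.linalg.norm(p-q),4)
print("handle end",tri((497,395),(524,313)), "far end",tri((520,423),(571,312)))
yaw=.215;u=np.array([np.cos(yaw),np.sin(yaw),0]);n=np.array([-u[1],u[0],0]);O=np.array([.4957,.1809,0])
print("balance corners top/scene",[ (np.round(proj(ft,O+x*u+y*n+[0,0,.034])),np.round(proj(fs,O+x*u+y*n+[0,0,.034]))) for x,y in((-.09,.088),(-.09,-.088))])
for th in(1.1,1.15,1.2):
    L=lambda y:O+u*(.08-.168*np.cos(th)+.031*np.sin(th))+n*y+[0,0,.036+.168*np.sin(th)+.031*np.cos(th)]
    print(th,[np.round(proj(f,L(y)),0).tolist() for f in(ft,fs) for y in(.088,-.088)])
from scipy.spatial.transform import Rotation as R
T=R.from_euler('xyz',s["ee_rot"]).as_matrix()
print("wristcam in tool",np.round(T.T@(-fw["R"].T@fw["t"]-s["eef_pos"]),3))
b=ft["img"][170:330,370:590];cv2.imwrite("pics/crop2.png",cv2.resize(b,None,fx=3.5,fy=3.5,interpolation=cv2.INTER_CUBIC)[:,:,::-1])
```

```text
handle end (array([0.404, 0.032, 0.037]), np.float64(0.0374)) far end (array([ 0.398, -0.024,  0.033]), np.float64(0.0037))
balance corners top/scene [(array([398., 316.]), array([338., 329.])), (array([507., 294.]), array([458., 368.]))]
1.1 [[393.0, 236.0], [525.0, 209.0], [372.0, 192.0], [498.0, 222.0]]
1.15 [[392.0, 230.0], [524.0, 203.0], [374.0, 188.0], [500.0, 217.0]]
1.2 [[391.0, 224.0], [523.0, 196.0], [376.0, 184.0], [501.0, 212.0]]
wristcam in tool [ 0.075  0.001 -0.158]
```

View pics/crop2.png

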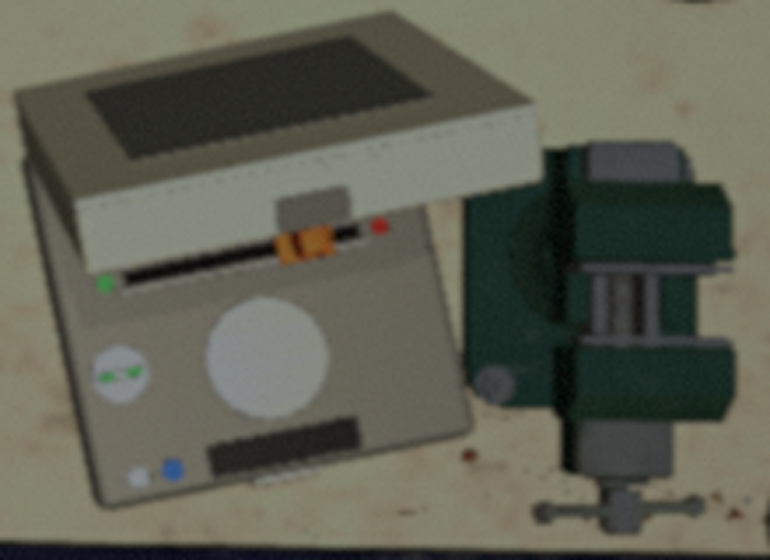

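Top crop: the lid's outer edge runs from crop (75,200) to (535,103), which gives a lid angle of about 1.17. The vise handle's left ball is at crop (543,512), low, near y = 0.045, and clears the planned path. Moving above the entry point in front of the lid.

```bash
python3 -m creep '{"translation":[[10,-43,0],[10,-43,0],[10,-43,0],[10,-43,0],[10,-44,0],[10,-44,0],[10,-44,0],[10,-44,0]],"spin":[-0.057,-0.057,-0.057,-0.057,-0.057,-0.057,-0.057,-0.057],"gripper":[1,1,1,1,1,1,1,1]}'; python3 -m creep '{"translation":[[10,-44,0],[10,-44,0],[10,-44,0],[9,-43,0],[0,0,0]],"spin":[-0.057,-0.057,-0.057,-0.052,0],"gripper":[1,1,1,1,1]}'
```

```text
t: 1.85
eef_pos: [0.3595, 0.2647, 0.2269]
ee_rot: [-3.141, 0.0, -0.885]
force: [0.5, 1.4, -0.5]
width: 0.0873
gripper_force: 0.0
t: 2.35
eef_pos: [0.3984, 0.0874, 0.2268]
ee_rot: [-3.141, -0.0, -1.112]
force: [-0.7, 1.1, -0.5]
width: 0.0878
gripper_force: 0.0
```

```bash
python3 -m creep '{"translation":[[0,3,-30],[0,0,-30],[0,0,-30],[0,0,-30],[0,0,-30],[0,0,-20],[0,0,-11],[0,0,0]],"spin":[0,0,0,0,0,0,0,0],"gripper":[1,1,1,1,1,1,1,1]}'
python3 - <<'E'
from h import *
f=cams.grab_frame("scene");cv2.imwrite("pics/s3.png",cv2.resize(f["img"][150:430,280:640],None,fx=2.1,fy=2.1)[:,:,::-1])
E
```

```text
t: 3.15
eef_pos: [0.3976, 0.0941, 0.0444]
ee_rot: [3.139, -0.001, -1.105]
force: [-1.1, 0.2, 0.2]
width: 0.0876
gripper_force: 0.0
```

View pics/s3.png

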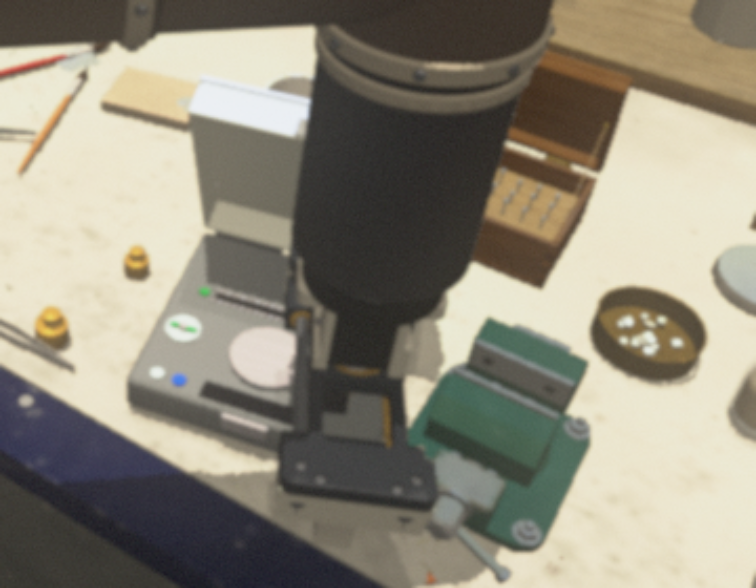

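The gripper is down in front, clear of the vise and balance, with the wrist well forward of the lid edge (around (250,110)). Creeping in under the lid, aimed to the right of the grip.

```bash
python3 -m creep '{"translation":[[8,-4,0],[8,1,0],[8,2,0],[8,2,0],[8,2,0],[0,0,0]],"spin":[0,0,0,0,0,0],"gripper":[1,1,1,1,1,1]}';python3 - <<'E'
from h import *
f=cams.grab_frame("wrist");s=get_state();print(s["force"],np.round(f["R"],2).tolist())
cv2.imwrite("pics/w4.png",f["img"][:,:,::-1])
E
```

```text
t: 3.8
eef_pos: [0.4362, 0.0977, 0.0445]
ee_rot: [3.137, 0.003, -1.111]
force: [-15.3, 13.3, 4.4]
width: 0.0877
gripper_force: 9.3
[-15.24644466  13.89924143   2.72594513] [[-0.9, -0.44, 0.0], [-0.42, 0.86, 0.28], [-0.13, 0.25, -0.96]]
```

View pics/w4.png

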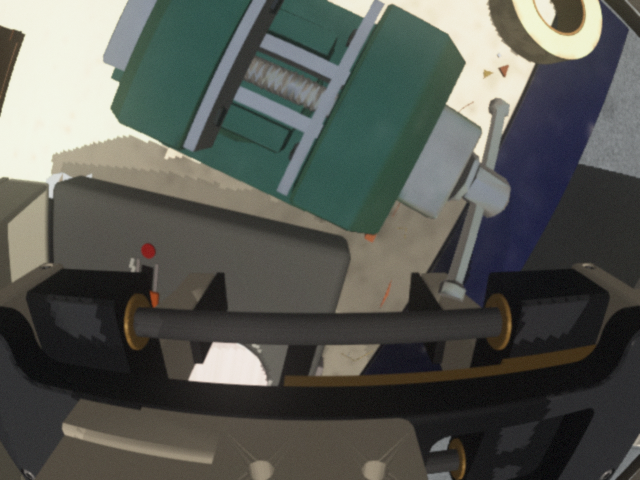

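The wrist view shows the vise handle's end at (452,290), right beside the rear finger. The 20 N reading probably comes from that, so I'll locate the contact before backing off.

Run:
```python
from h import *
s=get_state();F=np.array(s["force"]);M=np.array(s["moment"]);print(F,M,s["eef_pos"])
p=np.array(s["eef_pos"])
# line of action if moment about TCP
r0=np.cross(F,M)/(F@F);print("line pt (about TCP)",np.round(p+r0,3),"dir",np.round(F/np.linalg.norm(F),2))
f=cams.grab_frame("wrist");K=f["mtx"]
def fray(uv):
    d=(np.array(uv)-K[:2,2])/[K[0,0],K[1,1]];r=np.linalg.norm(d)
    v=np.array([*(d/r*np.sin(r)),np.cos(r)]);return -f["R"].T@f["t"],f["R"].T@v
for n,uv in(("ball",(452,290)),("far",(498,103)),("reddot",(149,251)),("screw",(488,190))):
    for z in(.03,.04,.05):
        o,d=fray(uv);print(n,z,np.round(o+d*(z-o[2])/d[2],3))
ft=cams.grab_frame("top")
for z in(.03,.045):print("top ball",np.round(at_z(ft,(525,316),z),3))
```

```text
[-15.24644466  13.89924143   2.72594513] [ 4.29934165  5.33995697 -1.03301272] [0.4362368  0.09774664 0.04460465]
line pt (about TCP) [ 0.369  0.088 -0.281] dir [-0.73  0.67  0.13]
ball 0.03 [0.368 0.072 0.03 ]
ball 0.04 [0.374 0.069 0.04 ]
ball 0.05 [0.38  0.067 0.05 ]
far 0.03 [ 0.396 -0.024  0.03 ]
far 0.04 [ 0.401 -0.021  0.04 ]
far 0.05 [ 0.405 -0.018  0.05 ]
reddot 0.03 [0.522 0.124 0.03 ]
reddot 0.04 [0.519 0.118 0.04 ]
reddot 0.05 [0.516 0.113 0.05 ]
screw 0.03 [0.379 0.017 0.03 ]
screw 0.04 [0.385 0.018 0.04 ]
screw 0.05 [0.39  0.018 0.05 ]
top ball [0.391 0.046 0.03 ]
top ball [0.393 0.051 0.045]
```

The line of action passes through the handle's ball, so that's the contact. Backing off, turning 0.1 rad to swing the rear finger left, then re-entering.

```bash
python3 -m creep '{"translation":[[-8,6,0],[-7,8,0],[0,0,0],[0,0,0]],"spin":[0,0,-0.05,-0.05],"gripper":[1,1,1,1]}';python3 -m creep '{"translation":[[6,0,0],[6,0,0],[6,0,0],[0,0,0]],"spin":[0,0,0,0],"gripper":[1,1,1,1]}'
```

```text
t: 4.35
eef_pos: [0.4236, 0.1121, 0.0459]
ee_rot: [-3.141, -0.0, -1.207]
force: [-0.2, 0.1, 0.6]
width: 0.0876
gripper_force: 0.0
t: 4.75
eef_pos: [0.4425, 0.1117, 0.0455]
ee_rot: [-3.141, -0.0, -1.205]
force: [-0.4, 0.0, -0.2]
width: 0.0876
gripper_force: 0.0
```

```bash
python3 -m creep '{"translation":[[1,-4,-1],[4,1,0],[4,1,0],[4,1,0],[3,1,0],[0,0,0]],"spin":[0,0,0,0,0,0],"gripper":[1,1,1,1,1,1]}';python3 - <<'E'
from h import *
f=cams.grab_frame("scene");g=cams.grab_frame("top")
a=cv2.resize(f["img"][170:400,330:510],(450,575),interpolation=cv2.INTER_CUBIC)
b=cv2.resize(g["img"][180:330,380:520],(340,364),interpolation=cv2.INTER_CUBIC)
o=np.zeros((575,790,3),np.uint8);o[:,:450]=a;o[:364,450:]=b
cv2.imwrite("pics/s5.png",o[:,:,::-1])
E
```

```text
t: 5.35
eef_pos: [0.4577, 0.1124, 0.0444]
ee_rot: [-3.141, 0.001, -1.204]
force: [-3.0, 7.0, -1.7]
width: 0.0878
gripper_force: 0.0
```

View pics/s5.png

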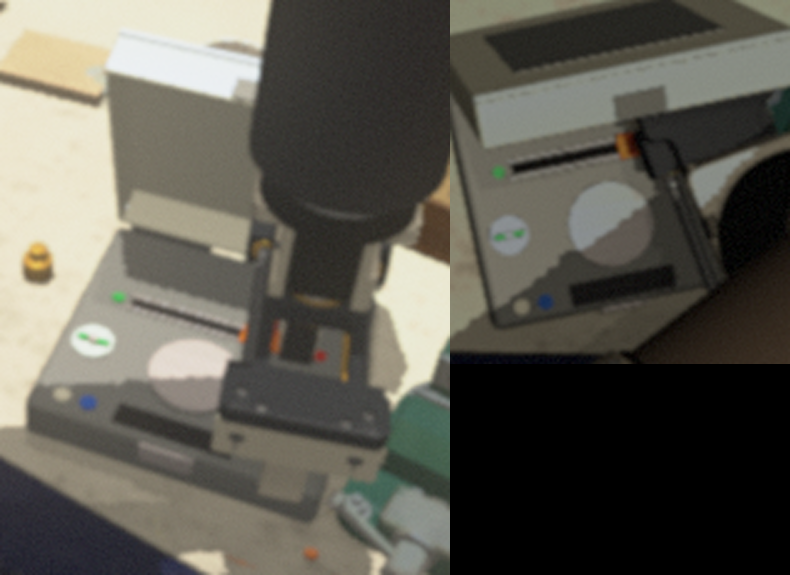

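The front finger is just right of the grip, under the lid. The slight +y load is probably the body brushing the lid's side wall, and moving left relieves it. Pushing along the slot.

```bash
python3 -m creep '{"translation":[[-0.9,4,0],[-0.9,4,0],[-0.9,4,0],[0,0,0]],"spin":[0,0,0,0],"gripper":[1,1,1,1]}';python3 -m creep '{"translation":[[-0.9,4,0],[-0.9,4,0],[0,0,0]],"spin":[0,0,0],"gripper":[1,1,1]}'
```

```text
t: 5.85
eef_pos: [0.4546, 0.1237, 0.0446]
ee_rot: [3.141, -0.0, -1.205]
force: [-1.4, 0.9, -0.1]
width: 0.0876
gripper_force: 0.3
t: 6.15
eef_pos: [0.4524, 0.1314, 0.0444]
ee_rot: [3.141, -0.0, -1.206]
force: [-1.6, -0.7, 0.3]
width: 0.0877
gripper_force: 1.2
```

```bash
for i in 1 ; do python3 -m creep '{"translation":[[-0.9,4,0],[-0.9,4,0],[0,0,0]],"spin":[0,0,0],"gripper":[1,1,1]}' | sed -n '1,2p;4p'; done;  python3 -m creep '{"translation":[[-0.7,3,0],[0,0,0]],"spin":[0,0],"gripper":[1,1]}'| sed -n '1,2p;4p'
python3 - <<'E'
from h import *
f=cams.grab_frame("scene");g=cams.grab_frame("top")
a=cv2.resize(f["img"][250:360,330:450],(480,440),interpolation=cv2.INTER_CUBIC)
b=cv2.resize(g["img"][200:320,380:480],(310,372),interpolation=cv2.INTER_CUBIC)
o=np.zeros((440,790,3),np.uint8);o[:,:480]=a;o[:372,480:]=b
cv2.imwrite("pics/s6.png",o[:,:,::-1])
E
```

```text
t: 6.45
eef_pos: [0.4506, 0.1395, 0.0444]
force: [-4.3, -1.0, 0.1]
t: 6.65
eef_pos: [0.45, 0.1424, 0.0444]
force: [-3.3, -1.5, -0.1]
```

View pics/s6.png

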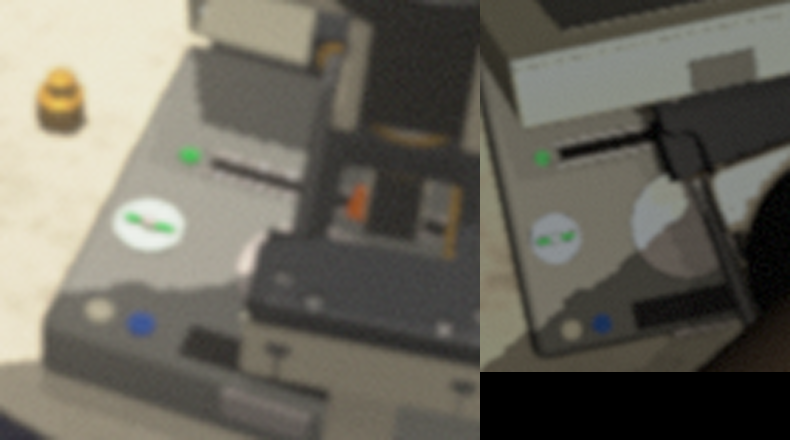

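The orange grip, seen through the gripper at crop (358,200), has moved along with the finger, and the pointer still lies along the slot. Now feeling for the detent in 2 mm steps.

```bash
for i in 1; do python3 -m creep '{"translation":[[-0.4,2,0],[0,0,0]],"spin":[0,0],"gripper":[1,1]}' | sed -n '1,2p;4p';python3 -m creep '{"translation":[[-0.4,2,0],[0,0,0]],"spin":[0,0],"gripper":[1,1]}' | sed -n '1,2p;4p'; python3 -m creep '{"translation":[[-0.4,2,0],[0,0,0]],"spin":[0,0],"gripper":[1,1]}' | sed -n '1,2p;4p'; python3 -m creep '{"translation":[[-0.4,2,0],[0,0,0]],"spin":[0,0],"gripper":[1,1]}' | sed -n '1,2p;4p'; done
python3 - <<'E'
from h import *
f=cams.grab_frame("scene");hsv=cv2.cvtColor(f["img"],cv2.COLOR_RGB2HSV)
m=cv2.inRange(hsv,(3,130,70),(18,255,255))[280:330,370:460];ys,xs=np.nonzero(m)
print(len(xs),xs.mean()+370,ys.mean()+280,at_z(f,(xs.mean()+370,ys.mean()+280),.05), nets.pinpoint("scene","lid_edge")[:1])
E
```

```text
t: 6.95
eef_pos: [0.4496, 0.1442, 0.0444]
force: [-5.2, -2.3, -1.5]
t: 7.15
eef_pos: [0.4492, 0.1462, 0.0444]
force: [-4.9, -1.8, -0.8]
t: 7.35
eef_pos: [0.4488, 0.1482, 0.0444]
force: [-5.1, -2.7, -0.7]
t: 7.55
eef_pos: [0.4483, 0.1501, 0.0444]
force: [-5.9, -2.7, 0.5]
23 417.47826086956525 300.4347826086956 [0.49355287 0.17530909 0.05      ] []
```

```bash
python3 -m creep '{"translation":[[-2,-0.4,0],[0,0,0]],"spin":[0,0],"gripper":[1,1]}' | sed -n '1,2p;4p'
python3 - <<'E'
from h import *
s=get_state();F=np.array(s["force"]);M=np.array(s["moment"]);print(F,M)
for c in("top","scene"):
    cams.grab_frame(c);
    for l in("lid_edge","lock"):print(c,l,[(np.round(d["centre"],4).tolist(),round(d["confidence"],2)) for d in nets.pinpoint(c,l)[:2]])
E
```

```text
t: 7.85
eef_pos: [0.4477, 0.1508, 0.045]
force: [-0.5, -0.8, -0.7]
[-0.52272822 -0.79403298 -0.74906573] [-0.12417382  0.36975524  0.00267166]
top lid_edge [([0.5453, 0.1943, 0.2065], 0.58)]
top lock []
scene lid_edge []
scene lock [([0.5084, 0.1749, 0.0365], 0.39), ([0.4095, 0.3264, 0.0036], 0.3)]
```

Run:
```python
from h import *
f=cams.grab_frame("scene");g=cams.grab_frame("wrist")
a=cv2.resize(f["img"][265:345,350:450],(400,320),interpolation=cv2.INTER_CUBIC)
b=cv2.resize(g["img"][180:340,0:320],(800,400)[::1],interpolation=cv2.INTER_CUBIC)[:280]
t=cams.grab_frame("top")["img"][200:280,380:480];t=cv2.resize(t,(400,320),interpolation=cv2.INTER_CUBIC)
b=cv2.resize(g["img"][170:280,0:320],(800,275),interpolation=cv2.INTER_CUBIC)
o=np.vstack([np.hstack([a,t]),b]);o=np.clip(o.astype(float)*1.5,0,255).astype(np.uint8);print(o.shape)
cv2.imwrite("pics/s7.png",o[:,:,::-1])
```

```text
(595, 800, 3)
```

View pics/s7.png

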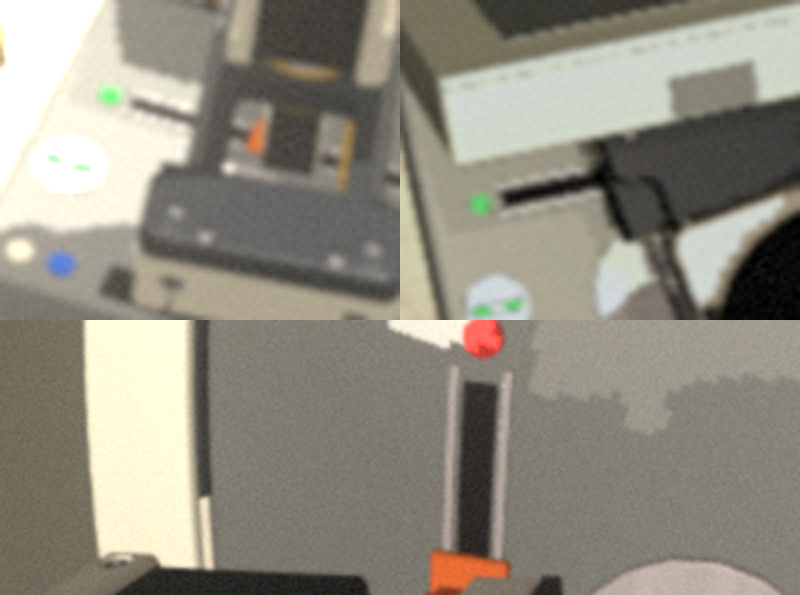

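Run:
```python
from h import *
f=cams.grab_frame("wrist");K=f["mtx"];s=cams.grab_frame("scene")
def fray(uv):
    d=(np.array(uv)-K[:2,2])/[K[0,0],K[1,1]];r=np.linalg.norm(d)
    v=np.array([*(d/r*np.sin(r)),np.cos(r)]);return -f["R"].T@f["t"],f["R"].T@v
O=np.array([.4957,.1809]);u=np.array([.977,.2133]);n=np.array([-.2133,.977])
def B(p):p=p[:2]-O;return np.round(1e3*np.array([p@u,p@n]),1)
def W(uv,z):
    o,d=fray(uv);return B(o+d*(z-o[2])/d[2])
sc=lambda x,y:(x/2.5,170+(y-320)/2.5)
print("red",W(sc(482,337),.034),"slot end",W(sc(480,383),.034),"foot right end L,R",W(sc(432,550),.0375),W(sc(508,562),.0375))
print("finger tip blob",W(sc(470,580),.045),W(sc(555,580),.045))
for z in(.0375,.05,.0585):print("scene orange left",B(at_z(s,(350+250/4,265+140/4),z)),"right",B(at_z(s,(350+268/4,265+140/4),z)))
import station;st=get_state();print(B(np.array(st["eef_pos"])),st["eef_pos"])
```

```text
red [ 11.8 -63.8] slot end [ 11.5 -54.9] foot right end L,R [ 18.8 -20.4] [  2.6 -20.7]
finger tip blob [  8.  -18.9] [ -8.9 -21.9]
scene orange left [6.8 4.4] right [ 9.5 -2. ]
scene orange left [-5.4  2.1] right [-2.7 -4.1]
scene orange left [-13.7   0.6] right [-11.   -5.5]
[-54.1 -19.6] [0.44701236 0.15017233 0.04464885]
```

The wrist view puts the foot's right end at y = -20.5 mm, so the grip is at about y = -7.5. The finger overlaps it in y, meaning it slipped past in front of the grip. I'll back out, go right of it again and come in deeper.

```bash
python3 -m creep '{"translation":[[-8,-2,0],[2,-10,0],[2,-10,0],[0,0,0]],"spin":[0,0,0,0],"gripper":[1,1,1,1]}'| sed -n '1,2p;4p';python3 -m creep '{"translation":[[5,1,0],[5,1,0],[0,0,0]],"spin":[0,0,0],"gripper":[1,1,1]}'| sed -n '1,2p;4p';python3 -m creep '{"translation":[[5,1,0],[0,0,0]],"spin":[0,0],"gripper":[1,1]}'| sed -n '1,2p;4p'
```

```text
t: 8.8
eef_pos: [0.4427, 0.1267, 0.0446]
force: [0.4, 0.3, 0.3]
t: 9.1
eef_pos: [0.4539, 0.1306, 0.0446]
force: [-0.5, 0.4, -0.0]
t: 9.3
eef_pos: [0.4585, 0.1314, 0.0445]
force: [0.8, -0.4, 0.0]
```

```bash
python3 -m creep '{"translation":[[3,0.6,0],[0,0,0]],"spin":[0,0],"gripper":[1,1]}'| sed -n '1,2p;4p';python3 -m creep '{"translation":[[3,0.6,0],[0,0,0]],"spin":[0,0],"gripper":[1,1]}'| sed -n '1,2p;4p'; python3 -m creep '{"translation":[[-0.4,2,0],[-0.4,2,0],[0,0,0]],"spin":[0,0,0],"gripper":[1,1,1]}'| sed -n '1,2p;4p'; python3 -m creep '{"translation":[[-0.4,2,0],[-0.4,2,0],[0,0,0]],"spin":[0,0,0],"gripper":[1,1,1]}'| sed -n '1,2p;4p'; python3 -m creep '{"translation":[[-0.4,2,0],[-0.4,2,0],[0,0,0]],"spin":[0,0,0],"gripper":[1,1,1]}'| sed -n '1,2p;4p'
```

```text
t: 9.5
eef_pos: [0.4611, 0.1318, 0.0445]
force: [-0.2, 0.9, 0.0]
t: 9.7
eef_pos: [0.4642, 0.1324, 0.0446]
force: [0.0, 0.6, -0.3]
t: 10.0
eef_pos: [0.463, 0.1365, 0.0446]
force: [-1.1, -0.4, 0.2]
t: 10.3
eef_pos: [0.4621, 0.1403, 0.0446]
force: [-0.1, -0.2, -0.0]
t: 10.6
eef_pos: [0.4613, 0.1443, 0.0445]
force: [1.0, -0.7, 1.0]
```

```bash
cat >> h.py <<'E'
O=np.array([.4957,.1809]);u=np.array([.977,.2133]);n=np.array([-.2133,.977])
def B(p):
    p=np.asarray(p)[:2]-O;return np.round(1e3*np.array([p@u,p@n]),1)
def foot():
    f=cams.grab_frame("wrist");K=f["mtx"];hsv=cv2.cvtColor(f["img"],cv2.COLOR_RGB2HSV)
    m=cv2.inRange(hsv,(4,170,120),(18,255,255))[200:330,120:300];ys,xs=np.nonzero(m)
    o=-f["R"].T@f["t"];L=[]
    for x,y in zip(xs+120,ys+200):
        d=(np.array([x,y])-K[:2,2])/[K[0,0],K[1,1]];r=np.linalg.norm(d)
        v=f["R"].T@np.array([*(d/r*np.sin(r)),np.cos(r)]);L.append(B(o+v*(.0375-o[2])/v[2]))
    L=np.array(L);s=get_state();print("tcp",B(s["eef_pos"]),"F along u,n",np.round([s["force"][:2]@u,s["force"][:2]@n],1))
    if len(L):print(len(L),"x",L[:,0].min(),L[:,0].max(),"y",L[:,1].min(),L[:,1].max(),"-> grip y",np.percentile(L[:,1],3)+13)
E
python3 -c "
from h import *
foot()"; python3 -m creep '{"translation":[[-0.4,2,0],[-0.4,2,0],[0,0,0]],"spin":[0,0,0],"gripper":[1,1,1]}'| sed -n '1,2p;4p'; python3 -c "
from h import *
foot()"
```

```text
tcp [-41.4 -28.5] F along u,n [-0.8 -0.8]
t: 10.95
eef_pos: [0.4604, 0.1483, 0.0445]
force: [-0.6, -1.2, -0.2]
tcp [-41.3 -24.3] F along u,n [-0.7 -0.7]
```

Run:
```python
from h import *
for c,roi in(("wrist",(slice(0,480),slice(0,640))),("scene",(slice(270,330),slice(370,460))),("top",(slice(210,270),slice(400,490)))):
    f=cams.grab_frame(c);hsv=cv2.cvtColor(f["img"],cv2.COLOR_RGB2HSV)
    m=cv2.inRange(hsv,(3,120,50),(18,255,255))[roi]
    k,_,st,ce=cv2.connectedComponentsWithStats(m)
    for i in range(1,k):
        if st[i,4]>5:
            uv=ce[i]+[roi[1].start,roi[0].start];print(c,st[i].tolist(),uv.round(1), B(at_z(f,uv,.045)) if c!="wrist" else "", f["img"][int(uv[1]),int(uv[0])])
```

```text
wrist [0, 0, 5, 12, 14] [2.1 5.8]  [78 54 40]
wrist [6, 0, 14, 13, 61] [13.1  5.8]  [54 40 28]
wrist [538, 0, 7, 9, 34] [541.3   3.6]  [156  94  62]
wrist [15, 11, 5, 2, 8] [17.1 11.6]  [54 41 27]
wrist [3, 13, 15, 15, 69] [ 9.5 20. ]  [49 34 25]
wrist [0, 28, 13, 32, 122] [ 5.3 43.4]  [49 38 23]
wrist [0, 37, 4, 3, 6] [ 1.3 38. ]  [48 35 24]
wrist [0, 59, 6, 4, 8] [ 2.4 60.9]  [49 35 22]
wrist [0, 69, 3, 4, 7] [ 1.  70.6]  [51 36 24]
wrist [436, 158, 11, 14, 105] [440.8 164.1]  [168 104  71]
wrist [457, 219, 6, 18, 30] [459.8 227.4]  [150 105  81]
wrist [123, 294, 27, 56, 635] [133.5 321.3]  [56 48 38]
wrist [486, 294, 26, 56, 655] [501.4 320.5]  [55 49 45]
wrist [286, 345, 310, 42, 2834] [450.3 370.9]  [68 54 34]
wrist [449, 439, 17, 41, 288] [459.1 459. ]  [49 41 28]
scene [42, 16, 11, 19, 132] [417.1 295.3] [11.9 -0.6] [118  60  40]
top [29, 29, 7, 11, 47] [432. 244.] [11.1 13.4] [114  77  32]
```

The visible orange patch in the scene view projects to (11.9, -0.6) mm, which matches the grip riding on the finger. Continuing in small steps.

```bash
for i in 1; do python3 -m creep '{"translation":[[-0.4,2,0],[0,0,0]],"spin":[0,0],"gripper":[1,1]}'| sed -n '2p;4p';python3 -m creep '{"translation":[[-0.4,2,0],[0,0,0]],"spin":[0,0],"gripper":[1,1]}'| sed -n '2p;4p';python3 -m creep '{"translation":[[-0.4,2,0],[0,0,0]],"spin":[0,0],"gripper":[1,1]}'| sed -n '2p;4p';python3 -m creep '{"translation":[[-0.4,2,0],[0,0,0]],"spin":[0,0],"gripper":[1,1]}'| sed -n '2p;4p'; done;python3 - <<'E'
from h import *
for c,roi in(("scene",(slice(270,330),slice(370,460))),):
    f=cams.grab_frame(c);hsv=cv2.cvtColor(f["img"],cv2.COLOR_RGB2HSV)
    m=cv2.inRange(hsv,(3,120,50),(18,255,255))[roi]
    k,_,st,ce=cv2.connectedComponentsWithStats(m)
    for i in range(1,k):
        if st[i,4]>5:
            uv=ce[i]+[roi[1].start,roi[0].start];print(c,st[i].tolist(),uv.round(1), B(at_z(f,uv,.045)))
    g=cv2.inRange(hsv,(45,100,50),(85,255,255))[295:320,350:385];ys,xs=np.nonzero(g);print("pointer angle px",np.degrees(np.arctan2(*np.linalg.eigh(np.cov(np.c_[xs,ys].T))[1][::-1,1])),len(xs),B(get_state()["eef_pos"]))
E
```

```text
eef_pos: [0.4602, 0.1503, 0.0445]
force: [-1.0, -1.0, -0.2]
eef_pos: [0.4597, 0.1523, 0.0445]
force: [-0.2, -1.6, 0.1]
eef_pos: [0.4593, 0.1539, 0.0445]
force: [0.8, -4.6, 0.7]
eef_pos: [0.4589, 0.1551, 0.0446]
force: [2.9, -9.0, 2.0]
scene [37, 15, 12, 18, 148] [412.1 294. ] [11.6  7.2]
pointer angle px nan 1 [-41.4 -17.4]<stdin>:9: RuntimeWarning: Degrees of freedom <= 0 for slice
  c *= np.true_divide(1, fact)
  c *= np.true_divide(1, fact)
```

That's the detent, at about 9 N. Going on in 1 mm steps to feel the snap and the stop.

```bash
python3 -m creep '{"translation":[[-0.2,1,0],[0,0,0]],"spin":[0,0],"gripper":[1,1]}'| sed -n '2p;4p';python3 -m creep '{"translation":[[-0.2,1,0],[0,0,0]],"spin":[0,0],"gripper":[1,1]}'| sed -n '2p;4p';python3 -m creep '{"translation":[[-0.2,1,0],[0,0,0]],"spin":[0,0],"gripper":[1,1]}'| sed -n '2p;4p'
```

```text
eef_pos: [0.4587, 0.1556, 0.0446]
force: [4.8, -10.7, 2.2]
eef_pos: [0.4586, 0.1573, 0.0446]
force: [0.5, -3.3, 0.7]
eef_pos: [0.4582, 0.1591, 0.0445]
force: [-1.5, -3.2, 0.7]
```

```bash
python3 -m creep '{"translation":[[-0.2,1,0],[0,0,0]],"spin":[0,0],"gripper":[1,1]}'| sed -n '2p;4p';python3 -m creep '{"translation":[[-0.1,0.7,0],[0,0,0]],"spin":[0,0],"gripper":[1,1]}'| sed -n '2p;4p'
```

```text
eef_pos: [0.4583, 0.1608, 0.0446]
force: [-0.2, -1.9, 0.0]
eef_pos: [0.4581, 0.161, 0.0446]
force: [0.5, -3.2, 0.4]
```

```bash
python3 -m creep '{"translation":[[-0.1,0.7,0],[0,0,0]],"spin":[0,0],"gripper":[1,1]}'| sed -n '2p;4p';python3 -m creep '{"translation":[[-0.1,0.7,0],[0,0,0]],"spin":[0,0],"gripper":[1,1]}'| sed -n '2p;4p'
```

```text
eef_pos: [0.458, 0.1613, 0.0446]
force: [2.0, -5.1, -0.2]
eef_pos: [0.4579, 0.1617, 0.0446]
force: [2.5, -7.6, 0.8]
```

```bash
python3 -m creep '{"translation":[[-0.1,0.7,0],[0,0,0]],"spin":[0,0],"gripper":[1,1]}'| sed -n '2p;4p';python3 -m creep '{"translation":[[-0.1,0.6,0],[0,0,0],[0,0,0],[0,0,0],[0,0,0]],"spin":[0,0,0,0,0],"gripper":[1,1,1,1,1]}'| sed -n '2p;4p'
python3 - <<'E'
from h import *
yaw=.215
for c in("scene","top"):
    f=cams.grab_frame(c);hsv=cv2.cvtColor(f["img"],cv2.COLOR_RGB2HSV)
    m=cv2.inRange(hsv,(40,70,40),(90,255,255));P=[]
    roi=(slice(285,325),slice(350,390)) if c=="scene" else (slice(255,300),slice(385,420))
    ys,xs=np.nonzero(m[roi])
    for x,y in zip(xs,ys):P.append(B(at_z(f,(x+roi[1].start,y+roi[0].start),.036)))
    P=np.array(P);print(c,P.tolist()[:24])
    print([d["centre"].round(3) if hasattr(d["centre"],"round") else d["centre"] for d in nets.pinpoint(c,"lid_edge")[:1]])
E
```

```text
eef_pos: [0.4578, 0.1619, 0.0446]
force: [3.3, -10.1, 2.1]
eef_pos: [0.4577, 0.1622, 0.0446]
force: [4.8, -10.8, 1.4]
scene [[12.2, 67.3], [12.9, 65.9], [13.5, 64.4], [14.1, 63.0], [10.1, 66.6], [10.7, 65.1], [11.4, 63.7], [12.0, 62.2], [12.6, 60.8], [8.0, 65.8], [8.6, 64.4], [9.2, 62.9], [9.9, 61.5], [10.5, 60.0], [6.5, 63.6], [7.1, 62.2], [7.8, 60.7], [-22.4, 64.8], [-21.8, 63.4], [-24.4, 64.1], [-23.8, 62.7], [-34.7, 66.8], [-34.1, 65.4], [-37.2, 67.5]]
[]
top [[-22.2, 64.5], [-23.8, 64.8], [-24.1, 63.2], [-25.3, 65.1], [-25.7, 63.6], [-26.9, 65.5], [-34.7, 67.1], [-36.0, 69.0], [-36.3, 67.5], [-37.5, 69.3], [-37.8, 67.8], [-39.1, 69.7], [-39.4, 68.1]]
[[0.5478, 0.1952, 0.2074]]
```

Pointer in the top view runs from (-22,64) to (-39,69) in the balance frame, about 1.29 rad under an 11 N push, so the lock is home with the lid open. Releasing, backing out and rising.

```bash
python3 -m creep '{"translation":[[0.9,-5,0],[-15,-3,0],[-15,-3,0],[-15,-3,0],[-18,-4,0],[0,0,0]],"spin":[0,0,0,0,0,0],"gripper":[1,1,1,1,1,1]}'|sed -n '2p;4p'; python3 -m creep '{"translation":[[0,0,40],[0,0,40],[0,0,40],[0,0,40],[0,0,40],[0,0,30],[0,0,0]],"spin":[0,0,0,0,0,0,0],"gripper":[0,0,0,0,0,0,0]}';python3 - <<'E'
from h import *
for c in("scene","top"):
    f=cams.grab_frame(c);hsv=cv2.cvtColor(f["img"],cv2.COLOR_RGB2HSV)
    m=cv2.inRange(hsv,(40,70,40),(90,255,255));P=[]
    roi=(slice(295,325),slice(350,390)) if c=="scene" else (slice(255,300),slice(385,420))
    ys,xs=np.nonzero(m[roi])
    for x,y in zip(xs,ys):P.append(B(at_z(f,(x+roi[1].start,y+roi[0].start),.036)))
    P=np.array(P);print(c,P.tolist()[:24])
    print(B(get_state()["eef_pos"]),[(B(d["centre"]),d["centre"][2]) for l in("lid_edge","lock") for d in nets.pinpoint(c,l)[:1]])
E
```

```text
eef_pos: [0.3943, 0.1455, 0.0447]
force: [0.8, 0.1, 0.4]
t: 15.6
eef_pos: [0.3982, 0.1476, 0.2795]
ee_rot: [-3.132, 0.003, -1.205]
force: [0.6, 0.4, -0.3]
width: 0.0372
gripper_force: 0.0
scene [[-24.4, 64.1], [-23.8, 62.7], [-23.2, 61.3], [-25.8, 62.0], [-32.7, 67.5], [-35.9, 69.6], [-35.3, 68.2], [-34.7, 66.8], [-37.8, 68.9], [-37.2, 67.5]]
[-103.6  -12. ] [(array([ 9.7, 13.9]), 0.0358)]
top [[-22.5, 62.9], [-23.8, 64.8], [-24.1, 63.2], [-24.4, 61.7], [-25.3, 65.1], [-25.7, 63.6], [-26.9, 65.5], [-27.2, 63.9], [-34.4, 68.7], [-34.7, 67.1], [-36.0, 69.0], [-36.3, 67.5], [-37.2, 70.9], [-37.5, 69.3], [-37.8, 67.8], [-39.1, 69.7]]
[-105.4  -13. ] [(array([49.6,  6.5]), 0.2051), (array([11.9, 12.1]), 0.0357)]
```

The pointer stays at about 1.15 after release, with the grip at y ≈ 13. Now over and behind the lid with the fingers shut.

```bash
python3 -m creep '{"translation":[[38,11,0],[38,11,0],[38,11,0],[38,11,0],[40,10,0],[0,0,0]],"spin":[0,0,0,0,0,0],"gripper":[0,0,0,0,0,0]}'; python3 -m creep '{"translation":[[0,0,-30],[0,0,-30],[0,0,-25],[0,0,-9],[0,0,0]],"spin":[0,0,0,0,0],"gripper":[0,0,0,0,0]}'|sed -n '2p;4p'
```

```text
t: 16.5
eef_pos: [0.5909, 0.2003, 0.2705]
ee_rot: [3.137, -0.002, -1.207]
force: [-1.0, 0.1, -0.5]
width: 0.0003
gripper_force: 0.0
eef_pos: [0.5868, 0.1991, 0.1789]
force: [0.3, 0.8, 1.3]
```

```bash
python3 -m creep '{"translation":[[-9,-2,-1],[-9,-2,-1],[-10,-2,-2],[-10,-2,-2],[-10,-2,-2],[-9,-2,-2],[0,0,0]],"spin":[0,0,0,0,0,0,0],"gripper":[0,0,0,0,0,0,0]}'|sed -n '1,2p;4p'; python3 -m creep '{"translation":[[-9,-2,-6],[-9,-2,-6],[-9,-2,-7],[-8,-2,-7],[0,0,0]],"spin":[0,0,0,0,0],"gripper":[0,0,0,0,0]}'|sed -n '1,2p;4p'
python3 - <<'E'
from h import *
for c in("scene","top"):
    cams.grab_frame(c);print(B(get_state()["eef_pos"]),[(B(d["centre"]),d["centre"][2],d["confidence"]) for d in nets.pinpoint(c,"lid_edge")[:1]])
E
```

```text
t: 17.7
eef_pos: [0.5291, 0.1873, 0.1705]
force: [0.8, -0.4, -0.5]
t: 18.2
eef_pos: [0.4937, 0.1788, 0.1432]
force: [0.1, 0.3, 0.5]
[-1.3 -1.5] [(array([-36.8,   0.4]), 0.1584, 0.85)]
[-0.1 -1.2] []
```

The lid follows and is at about 0.6 rad. Continuing down the arc.

```bash
python3 -m creep '{"translation":[[-8,-2,-8],[-7,-2,-9],[-6,-1,-9],[-5,-1,-9],[0,0,0]],"spin":[0,0,0,0,0],"gripper":[0,0,0,0,0]}'|sed -n '1,2p;4p'; python3 -m creep '{"translation":[[-4,-1,-8],[-4,-1,-8],[-3,-1,-8],[0,0,0]],"spin":[0,0,0,0],"gripper":[0,0,0,0]}'|sed -n '1,2p;4p'
```

```text
t: 18.9
eef_pos: [0.468, 0.1727, 0.108]
force: [-0.2, 0.5, 0.4]
t: 19.3
eef_pos: [0.4575, 0.1699, 0.0842]
force: [-0.4, 0.0, -0.5]
```

```bash
python3 -m creep '{"translation":[[-4,-1,-4],[-4,-1,-4],[0,0,0]],"spin":[0,0,0],"gripper":[0,0,0]}'|sed -n '2p;4p'; for i in 1; do python3 -m creep '{"translation":[[0,0,-2],[0,0,0]],"spin":[0,0],"gripper":[0,0]}'|sed -n '2p;4p'; python3 -m creep '{"translation":[[0,0,-1.5],[0,0,0]],"spin":[0,0],"gripper":[0,0]}'|sed -n '2p;4p';python3 -m creep '{"translation":[[0,0,-1],[0,0,0]],"spin":[0,0],"gripper":[0,0]}'|sed -n '2p;4p';python3 -m creep '{"translation":[[0,0,-1],[0,0,0]],"spin":[0,0],"gripper":[0,0]}'|sed -n '2p;4p'; done
```

```text
eef_pos: [0.4498, 0.1682, 0.0771]
force: [0.4, -0.2, 0.1]
eef_pos: [0.4507, 0.1687, 0.0755]
force: [-0.1, -0.1, 0.2]
eef_pos: [0.4507, 0.1687, 0.074]
force: [0.3, 0.3, 0.1]
eef_pos: [0.4507, 0.1686, 0.0733]
force: [-1.1, 0.4, 3.4]
eef_pos: [0.4506, 0.1686, 0.0727]
force: [-3.4, 0.4, 10.8]
```

```bash
python3 -m creep '{"translation":[[0,0,-1],[0,0,0]],"spin":[0,0],"gripper":[0,0]}'|sed -n '2p;4p'; python3 -m creep '{"translation":[[0,0,-1],[0,0,0]],"spin":[0,0],"gripper":[0,0]}'|sed -n '2p;4p'
```

```text
eef_pos: [0.4503, 0.1685, 0.0714]
force: [-3.4, -0.0, 6.0]
eef_pos: [0.4504, 0.1686, 0.0701]
force: [-0.1, -0.0, 0.3]
```

Snapped over. Now down gently onto the closed stop.

```bash
for i in 1; do python3 -m creep '{"translation":[[0,0,-1],[0,0,0]],"spin":[0,0],"gripper":[0,0]}'|sed -n '2p;4p'; python3 -m creep '{"translation":[[0,0,-1],[0,0,0]],"spin":[0,0],"gripper":[0,0]}'|sed -n '2p;4p';python3 -m creep '{"translation":[[0,0,-1],[0,0,0]],"spin":[0,0],"gripper":[0,0]}'|sed -n '2p;4p'; done
```

```text
eef_pos: [0.4507, 0.1686, 0.0689]
force: [-0.3, -0.4, 0.8]
eef_pos: [0.4507, 0.1686, 0.0678]
force: [0.0, 0.7, 1.0]
eef_pos: [0.4508, 0.1687, 0.0672]
force: [-1.0, 0.8, 1.5]
```

```bash
for i in 1; do python3 -m creep '{"translation":[[0,0,-1],[0,0,0]],"spin":[0,0],"gripper":[0,0]}'|sed -n '2p;4p'; python3 -m creep '{"translation":[[0,0,-1],[0,0,0],[0,0,0]],"spin":[0,0,0],"gripper":[0,0,0]}'|sed -n '2p;4p'; done
```

```text
eef_pos: [0.4509, 0.1687, 0.067]
force: [-5.1, -0.9, 12.7]
eef_pos: [0.4509, 0.1687, 0.0668]
force: [-8.6, -0.7, 23.2]
```

Firm stop at 67 mm, which is flush. Lifting clear and checking.

```bash
python3 -m creep '{"translation":[[0,0,5],[0,0,20],[0,0,40],[0,0,40],[-10,0,40],[0,40,20],[0,40,0],[0,0,0]],"spin":[0,0,0,0,0,0,0,0],"gripper":[0,0,0,0,0,0,0,0]}'|sed -n '1,2p;4p'; python3 -m creep '{"translation":[[-10,50,10],[-10,50,10],[-10,50,0],[-10,50,0],[-5,40,0],[0,0,0]],"spin":[0,0,0,0,0,0],"gripper":[0,0,0,0,0,0]}'|sed -n '1,2p;4p'
python3 - <<'E'
from h import *
fr=[]
for c in("scene","top"):
    f=cams.grab_frame(c);fr.append(f)
    for l in("lid_edge","weight_100","tweezers"):print(c,l,[(np.round(d["centre"],3),round(d["confidence"],2)) for d in nets.pinpoint(c,l)[:2]])
cv2.imwrite("pics/end.png",np.hstack([cv2.resize(fr[0]["img"][200:400,240:500],(400,308)),cv2.resize(fr[1]["img"][170:330,280:540],(400,308))])[:,:,::-1])
E
```

```text
t: 22.7
eef_pos: [0.4411, 0.2523, 0.2307]
force: [0.3, -0.6, -1.0]
t: 23.3
eef_pos: [0.3957, 0.4867, 0.2473]
force: [-0.2, -0.6, -0.8]
scene lid_edge [(array([0.408, 0.161, 0.066]), 0.79)]
scene weight_100 [(array([0.415, 0.328, 0.002]), 0.69), (array([ 0.515,  0.321, -0.004]), 0.5)]
scene tweezers [(array([0.398, 0.36 , 0.004]), 0.68), (array([ 0.514,  0.318, -0.002]), 0.47)]
top lid_edge [(array([0.404, 0.164, 0.067]), 0.92)]
top weight_100 [(array([0.409, 0.332, 0.004]), 0.77), (array([0.51 , 0.319, 0.001]), 0.46)]
top tweezers [(array([0.399, 0.361, 0.001]), 0.41)]
```

View pics/end.png

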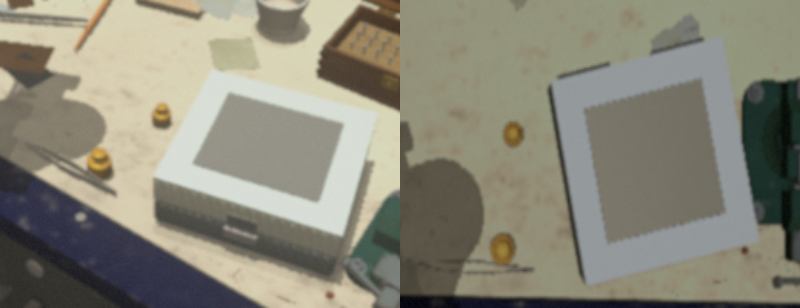

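The lid is shut flush: the front edge reads 66–67 mm at (238,228) in the left panel. The weights and tweezers have not moved. Handing in.

```bash
python3 -c "
from station import arm
print(arm.job_done())"
```

```text
the job is handed in; nothing more can be done
None
```

I handed the job in at about 23 s with the lock home (pointer about 1.15 rad after release), the lid snapped shut flush, and the weights and tweezers not moved. On the way in, a finger pressed the vise handle with about 20 N and the fingers slipped past the grip once. No verdict came back.

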